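# Put three pairs of shears back on their own outlines

### The arm

A 7-joint arm with a two-finger parallel gripper is mounted at the origin on the work surface. World frame = base frame: x ahead of the robot, y to its left, z up, the work surface at z = 0. Lengths are in mm, angles in rad, forces in N, time in s.
With the tool pointing down it reaches from about 400 to 875 mm from the base axis. Payload 4.4 kg.
Tool frame: the origin (TCP) lies midway between the tips of the shut fingers; the grasp point (between the pads) lies ctrl.grip_depth behind it (ctrl.grip_depth is the distance from the TCP to the grasp point, in mm); z points along the fingers, y is the line along which they close (so a half turn about z gives the same grasp; the last joint's range is limited). The gripper opens to 85 mm and grips with 20 to 120 N. Pads are 22 mm wide; open, the fingers measure 114 mm over their backs; the gripper's body (76 mm by 85 mm) begins 54 mm behind the grasp point. The pads swing forward as they close: fully open they stand 13 mm farther back than shut.
Start: joints at [-1.38, 0.628, 0.038, 1.517, -0.027, 0.996, -0.02], TCP at [165.066, 628.706, 231.313] pointing down, gripper open.
Joint ranges: [-3.06, 3.06], [-0.37, 2.12], [-1.25, 1.32], [0.18, 2.47], [-1.1, 4.24], [0.23, 1.98], [-2.94, 2.94]. Speed limits (rad/s): [2.57, 2.57, 3.14, 3.14, 3.14, 3.14, 3.14].

### API

Orientations are given as [roll, pitch, yaw] about the fixed x, y, z axes, in that order (R = Rz(yaw) Ry(pitch) Rx(roll)).
In Python, from cell import ctrl gives the robot as it stands.
- The arm moves only by the tool carry_out, never from a script. Its argument "deltas" is one flat list of numbers, 7 for each row, row after row: the turn, a rotation vector about the tool's x, y, z in degrees, then the shift along the tool's x, y, z in m, then the closure, from -1 (fully open) to 1 (shut). In form: [wx, wy, wz, dx, dy, dz, claw, wx, wy, wz, dx, dy, dz, claw, ...]. A call has 1 to 12 rows; each row shifts and turns the commanded pose from where the row before left it, along the tool's axes as they then stand; what a row does not reach is not made up. A row lasts 1/8 s, in which the tool goes at most 62.5 mm and 10.7 degrees, less where a joint would pass 70% of its speed; a pose out of reach is approached as far as the arm can. A call with a gripper value outside its range is refused whole. The fingers move at their own pace and stop on an object; the grip force is fixed at half the most. Time passes only in rows, so rows that do not move let the fingers close. It gives the time, the measured TCP pose, the force, the opening and the grip force at its end, in the units of the state.
- ctrl.read_state(): the state, without advancing time (a new reading comes with each control period).
- ctrl.get_image(name): name is "scene" or "top"; returns the picture (420x560x3 uint8, red, green, blue); there is no depth.
- ctrl.calibration(name): a dict with "mtx" (3x3 intrinsics, pixels), "R" (3x3) and "t" (3): a world point X has camera coordinates R X + t. Camera axes: x right, y down, z forward; pixel columns grow to the right and rows downward; lengths in mm; the calibration is good to about 2 mm. A picture is of the moment at which its call begins. calibration takes no time and is no camera call.
- ctrl.finish_job(): hands the job in; it is judged then, once.
The state is a dict: "clock": time; "qpos": joint angles; "qd": joint speeds; "tau": joint torques, N m; "eef_pos": TCP position; "tool_rot": TCP orientation; "force": force on the tool from outside, world axes, zero at the start; "torque": the same for the moment, N m; "width": finger opening in mm; "gripper_force": force on a finger pad.
Only numpy, scipy, OpenCV 4.12 (cv2) and the standard library are available. Lean on these libraries where they do the work, as an engineer would, in place of code of your own. Each camera call takes 0.05 s, during which the arm holds its last target. There are 200 camera calls.

### The job

The three pairs of hairdressing shears have been put down on one another's display pads. Lay each pair flat on the pad that shows its own black outline, rings on the ring outlines and tips on the tip outline; the empty plain mat may serve as a free place while you swap them. Leave the oil bottle, the screw dish and the loupe standing where they are.

Things in the scene. Friction and masses are not known exactly. Their poses are not given: they have to be found in the camera images.
- long_shears: Longest steel shears, 190 mm: slim pointed blades, finger rest behind one ring. Origin on the underside, midway between the finger rings (30 mm across, side by side); x to the tips, 175 mm ahead; z up. Grip: flat-sided pivot block 82 mm ahead of the origin, 17 mm wide (y), 28 long, 8 high, 15 to 20 mm ahead of the balance point. 85 g. Starts on a wrong pad, tips away from the robot.
- thinning_shears: Middle-sized steel thinning shears, 155 mm: comb-toothed blade, blunt end, no rest. Origin on the underside, midway between the finger rings (30 mm across, side by side); x to the tips, 140 mm ahead; z up. Grip: flat-sided pivot block 70 mm ahead of the origin, 17 mm wide (y), 28 long, 8 high, 15 to 20 mm ahead of the balance point. 70 g. Starts on a wrong pad, tips away from the robot.
- short_shears: Shortest steel shears, 120 mm: short pointed blades, finger rest behind one ring. Origin on the underside, midway between the finger rings (30 mm across, side by side); x to the tips, 105 mm ahead; z up. Grip: flat-sided pivot block 56 mm ahead of the origin, 17 mm wide (y), 28 long, 8 high, 15 to 20 mm ahead of the balance point. 55 g. Starts on a wrong pad, tips away from the robot.
- long_pad: Fixed red pad, 224 x 86 mm, flat top 10 mm up, with the flat black outline of the longest shears (long slim pointed blade), 4 mm larger all round. Origin on its underside, below the middle between the ring outlines, 32 mm from the near end; x to the outline's tip, 175 mm ahead; z up. Its shears lie right with their origin above this one and x axes agreeing.
- thinning_pad: Fixed red pad, 224 x 86 mm, flat top 10 mm up, with the flat black outline of the thinning shears (broad blunt blade with a toothed edge), 4 mm larger all round. Origin on its underside, below the middle between the ring outlines, 32 mm from the near end; x to the outline's tip, 140 mm ahead; z up. Its shears lie right with their origin above this one and x axes agreeing.
- short_pad: Fixed red pad, 224 x 86 mm, flat top 10 mm up, with the flat black outline of the shortest shears (short pointed blade), 4 mm larger all round. Origin on its underside, below the middle between the ring outlines, 32 mm from the near end; x to the outline's tip, 105 mm ahead; z up. Its shears lie right with their origin above this one and x axes agreeing.
- plain_mat: Fixed ribbed black rubber mat without an outline, empty at the start: the free place. 224 mm long, 86 mm wide, 6 mm thick, flat top. Origin on its underside, 32 mm from the end nearer the robot, on the mid line; x points along it away from the robot, z up.
- oil_bottle: Bystander: small clear bottle of shears oil with a white nozzle, 27 mm across, 66 mm high, standing between the ringed ends of two pads. Origin at the centre of its underside. It is light and tips easily.
- screw_dish: Bystander: small round steel dish with brass screws, 48 mm across, 16 mm high, between the ringed ends of two pads. Origin at the centre of its underside.
- loupe: Bystander: black eyepiece magnifier, 35 mm across, 28 mm high, standing between the ringed ends of two pads. Origin at the centre of its underside.

How it is judged (in metres and radians):
At the end, for the whole second after the job is handed in: Each pair of shears lies at rest, flat and right way up (tilt under 0.05 rad, origin under 15 mm above the pad's underside), on the pad with its own outline: origin within 12 mm of the pad's origin seen from above, length within 0.15 rad of the outline's (horizontal distance between long_shears and long_pad below 0.012 m and angle between the x axis of long_shears and the x axis of long_pad, either way round below 0.15 rad and angle between each of long_shears, thinning_shears, short_shears's own z axis and vertical below 0.05 rad and z of long_shears in the frame of long_pad below 0.015 m and linear speed of each of long_shears, thinning_shears, short_shears below 0.02 m/s and horizontal distance between thinning_shears and thinning_pad below 0.012 m and angle between the x axis of thinning_shears and the x axis of thinning_pad, either way round below 0.15 rad and z of thinning_shears in the frame of thinning_pad below 0.015 m and horizontal distance between short_shears and short_pad below 0.012 m and angle between the x axis of short_shears and the x axis of short_pad, either way round below 0.15 rad and z of short_shears in the frame of short_pad below 0.015 m); the robot touches nothing.
It fails at once if the oil bottle is pushed more than 30 mm or tipped over (distance of oil_bottle from where it was at the start of the episode above 0.03 m or angle between oil_bottle's own z axis and vertical above 0.5 rad).
It fails at once if the screw dish is pushed more than 30 mm or tipped over (distance of screw_dish from where it was at the start of the episode above 0.03 m or angle between screw_dish's own z axis and vertical above 0.5 rad).
It fails at once if the loupe is pushed more than 30 mm or tipped over (distance of loupe from where it was at the start of the episode above 0.03 m or angle between loupe's own z axis and vertical above 0.5 rad).
It also fails if it takes over 112 s, if anything falls off the work surface, if the arm or the gripper's body presses on something with over 40 N, if the wrist force passes 120 N, or if a joint passes its speed limit or range.

## Working session

There is one attempt and no reset: what is moved stays moved. The work goes in short steps, Python scripts to look and compute and a tool call to move; the robot and the scene stay as the last step left them, time stands still between calls to the robot, and variables do not carry over. Pictures are saved under pics/ and viewed, at most 14 in all, crops included, and the job is handed in when it is done.

Besides the shell and the picture viewer there is one more tool, called after ">>>" as a command line: name --argument value ..., lists and objects as JSON in quotes. carry_out: Moves the arm, as the interface text tells. Its arguments: {"type":"object","properties":{"deltas":{"type":"array"}},"required":["deltas"]}

```bash
ls; mkdir -p pics; python3 - <<'E'
from cell import ctrl
import cv2,numpy as np
for n in ["scene","top"]:
    im=ctrl.get_image(n); cv2.imwrite(f"pics/{n}0.png",cv2.cvtColor(im,cv2.COLOR_RGB2BGR))
    c=ctrl.calibration(n); print(n,np.round(c["mtx"],1).tolist(),np.round(c["R"],4).tolist(),np.round(c["t"],1).tolist())
s=ctrl.read_state(); print(s); print(ctrl.grip_depth)
E
```

```text
pics
scene [[381.4, 0.0, 274.9], [0.0, 381.4, 208.3], [0.0, 0.0, 1.0]] [[-0.5353, 0.8446, 0.0049], [0.5848, 0.3748, -0.7194], [-0.6095, -0.3823, -0.6945]] [240.7, -254.9, 1154.5]
top [[467.4, 0.0, 276.4], [0.0, 467.4, 214.1], [0.0, 0.0, 1.0]] [[0.0173, -0.9996, -0.021], [-0.9824, -0.0131, -0.1864], [0.1861, 0.0239, -0.9822]] [3.5, 459.2, 865.9]
{'clock': 0.1, 'qpos': array([-1.37977483,  0.62925392,  0.03845705,  1.51824963, -0.02701861,
        0.99631587, -0.0200164 ]), 'qd': array([-4.99041125e-04, -2.64955509e-03, -9.02383921e-05, -4.40297868e-03,
        2.50512796e-04,  4.63178275e-04,  1.78273369e-04]), 'tau': array([ 2.74991471e-03, -5.64524925e+01,  1.23024669e+00, -1.93968040e+01,
        1.12449788e-02,  5.50976765e-03,  7.46538660e-06]), 'eef_pos': array([164.93553731, 628.15138492, 230.48695906]), 'tool_rot': array([-3.13988402e+00,  8.62160181e-06,  2.88473512e+00]), 'force': array([-0.54624967, -0.13786701,  0.01286017]), 'torque': array([-0.05148118,  0.00173873,  0.01421917]), 'gripper_force': 0.0, 'width': 85.65354835589572}
18.700000000000003
```

View pics/top0.png

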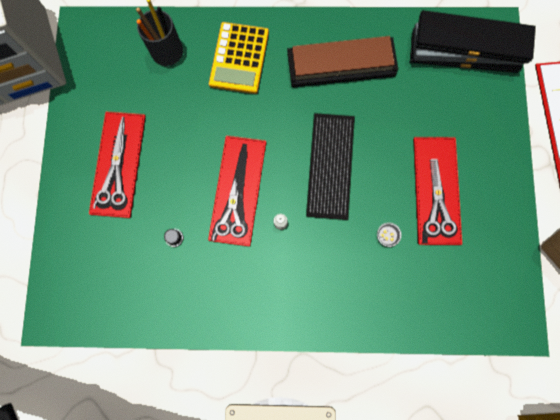

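View pics/scene0.png

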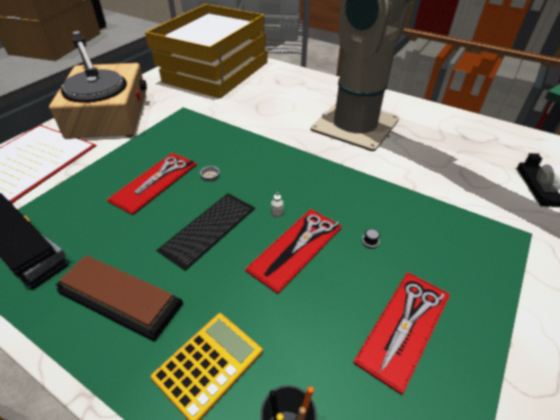

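The top view shows three red pads and the mat. The left pad (118,165) holds the long shears and has a toothed outline. The middle pad (238,190) holds the short shears and has a long outline. The right pad (438,190) holds the thinning shears and has a short outline. The mat is at (330,165), and the loupe (173,237), bottle (281,221) and dish (388,235) stand between the ringed ends. Next I measure these.

```bash
cat > h.py <<'E'
from cell import ctrl
import cv2,numpy as np
C={n:ctrl.calibration(n) for n in ("top","scene")}
def ray(n,px,z):
    c=C[n];px=np.atleast_2d(np.asarray(px,float));R,t=np.array(c["R"]),np.array(c["t"]).ravel()
    o=-R.T@t;d=np.c_[px,np.ones(len(px))]@np.linalg.inv(c["mtx"]).T@R
    return o+d*((z-o[2])/d[:,2])[:,None]
def rect(pts):
    "centre, unit long axis (pointing +x), sizes of xy points"
    (c,_,_)=r=cv2.minAreaRect(pts[:,:2].astype(np.float32));b=cv2.boxPoints(r)
    e=[b[1]-b[0],b[2]-b[1]];e.sort(key=np.linalg.norm);u=e[1]/np.linalg.norm(e[1]);u=u*np.sign(u[0])
    return np.array(c),u,np.linalg.norm(e[1]),np.linalg.norm(e[0])
def blobs(mask,amin):
    cs,_=cv2.findContours(mask.astype(np.uint8),cv2.RETR_EXTERNAL,cv2.CHAIN_APPROX_NONE)
    return sorted([c[:,0] for c in cs if cv2.contourArea(c)>amin],key=lambda c:c[:,0].mean())
def red(im):
    h=cv2.cvtColor(im,cv2.COLOR_RGB2HSV);return ((h[...,0]<8)|(h[...,0]>172))&(h[...,1]>150)&(h[...,2]>90)
def metal(im):  # steel: low saturation, not black
    i=im.astype(int);return (i.max(2)-i.min(2)<45)&(i.max(2)>75)
E
python3 - <<'E'
from h import *
im=ctrl.get_image("top")
def pad(c,z,name):
    p=ray("top",c,z);m,u,L,W=rect(p);o=m-u*(112-32)
    print(name,"centre",m.round(1),"origin",o.round(1),"yaw",np.arctan2(u[1],u[0]).round(4),"size",round(float(L)),round(float(W)))
for c in blobs(red(im),1500):
    if c[:,0].max()<500:
        pad(c,10,"red")
        m=np.zeros(im.shape[:2],np.uint8);cv2.fillPoly(m,[cv2.convexHull(c)],1)
        s=blobs(metal(im)&(m>0),100)
        for b in s:
            k,u,L,W=rect(ray("top",b,14));print("  steel",k.round(1),"yaw",np.arctan2(u[1],u[0]).round(4),L.round(),W.round(),"ring end",(k-u*L/2).round(1),"tip",(k+u*L/2).round(1))
bl=(im.max(2)<75);bl[:100]=0;bl[225:]=0;bl[:,:300]=0;bl[:,365:]=0
for c in blobs(bl,500): pad(c,6,"mat")
for n,p in dict(loupe=(173,237,14),bottle=(281,221,60),dish=(388,235,10)).items(): print(n,ray("top",p[:2],p[2]).round())
v=im[100:255,80:470]
big=cv2.resize(np.hstack([v[:,0:80],v[:,120:200],v[:,320:390]]),None,fx=3.4,fy=3.4,interpolation=cv2.INTER_CUBIC)
cv2.imwrite("pics/z.png",cv2.cvtColor(big,cv2.COLOR_RGB2BGR))
E
```

```text
red centre [568.5 343.6] origin [488.7 349.3] yaw -0.0712 size 223 86
  steel [564.2 333.8] yaw -0.2287 197.0 60.0 ring end [468.4 356.2] tip [660.1 311.5]
red centre [515.8  92.1] origin [436.4 102. ] yaw -0.1235 size 222 85
  steel [464.6  91.9] yaw -0.3424 136.0 64.0 ring end [400.6 114.7] tip [528.5  69.1]
red centre [ 520.6 -312.3] origin [ 440.6 -312.8] yaw 0.0056 size 223 86
  steel [ 501.1 -300.7] yaw 0.2251 155.0 61.0 ring end [ 425.4 -318.1] tip [ 576.8 -283.4]
mat centre [570.6 -98. ] origin [490.8 -92.1] yaw -0.0733 size 223 85
loupe [[415. 217.  14.]]
bottle [[443.   1.  60.]]
dish [[ 426. -211.   10.]]
```

View pics/z.png

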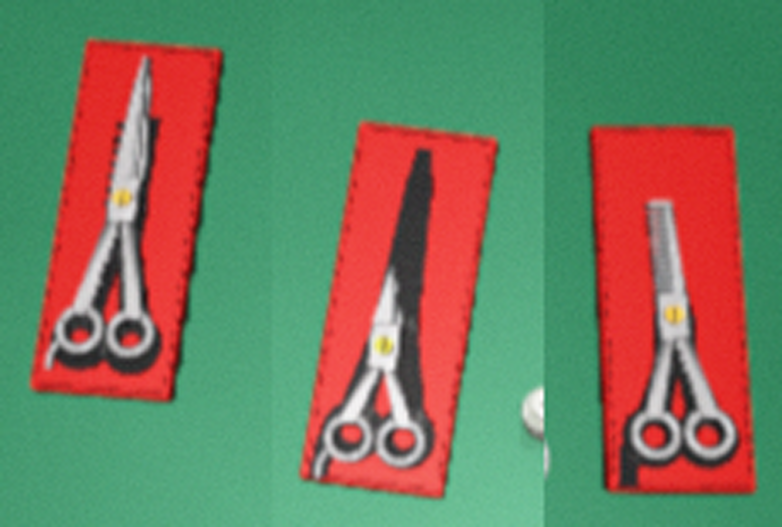

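The zoom confirms which outline is on which pad: left is thinning, middle is long, right is short. Ring centres in zoom pixels are long (78,331)/(131,336), short (347,436)/(402,441) and thinning (654,435)/(711,434). Screws are at (122,197), (384,345) and (674,314).

```bash
cat >> h.py <<'E'
def gold(n,im):
    h=cv2.cvtColor(im,cv2.COLOR_RGB2HSV);return (h[...,0]>18)&(h[...,0]<36)&(h[...,1]>110)&(h[...,2]>120)
def go(x,y,z,yaw):
    "turn then shift in tool axes from the measured pose"
    s=ctrl.read_state();p=s["eef_pos"];d=np.array([x,y])-p[:2]
    w=np.degrees((s["tool_rot"][2]-yaw+np.pi)%(2*np.pi)-np.pi)
    print("at",p.round(1),s["tool_rot"].round(3),"F",s["force"].round(1),"width",round(float(s["width"]),1),"t",round(float(s["clock"]),2))
    print("turn wz",round(float(w),2),"dx",round(float(d@[np.cos(yaw),np.sin(yaw)]),1),"dy",round(float(d@[np.sin(yaw),-np.cos(yaw)]),1),"dz",round(float(p[2]-z),1))
PAD=dict(long=((436.4,102.0),-.1235),thinning=((488.7,349.3),-.0712),short=((440.6,-312.8),.0056),mat=((490.8,-92.1),-.0733))
AHEAD=dict(long=82,thinning=70,short=56)
E
python3 - <<'E'
from h import *
im=ctrl.get_image("top");sc=ctrl.get_image("scene")
for c in blobs(gold("top",im),2):
    m=c.mean(0)
    if 100<m[1]<230 and 80<m[0]<470: print("top gold",m.round(1),ray("top",m,18).round(1))
for c in blobs(gold("s",sc),2):
    m=c.mean(0); w=ray("scene",m,18)[0]
    if m[1]<345 and 400<w[0]<640: print("scene gold",m.round(1),w.round(1))
P=dict(long=(80,0,[(78,331),(131,336),(122,197),(147,58)]),short=(200,272,[(347,436),(402,441),(384,345),(392,270)]),thinning=(400,544,[(654,435),(711,434),(674,314),(658,203)]))
for n,(x0,zx,q) in P.items():
    q=[((a-zx+.0)/3.4+x0,b/3.4+100) for a,b in q]
    r=[ray("top",p,z)[0] for p,z in zip(q,(13,13,18,13))]
    o=(r[0]+r[1])[:2]/2;d=r[2][:2]-o;t=r[3][:2]-o
    print(n,"origin",o.round(1),"ring gap",np.linalg.norm(r[0]-r[1]).round(1),"pivot",r[2][:2].round(1),np.linalg.norm(d).round(1),"yaw",np.arctan2(d[1],d[0]).round(3),"tip",np.linalg.norm(t).round(1),np.arctan2(t[1],t[0]).round(3), "perp rings", (np.arctan2(*(r[0]-r[1])[[1,0]])-np.pi/2).round(3))
    ya=np.arctan2(d[1],d[0]);go(*r[2][:2],120,ya+np.pi)
E
```

```text
top gold [115.5 157.6] [[578. 345.  18.]]
top gold [232.5 201.1] [[489.4 100.1  18. ]]
top gold [438.  192.1] [[ 513.1 -311.7   18. ]]
scene gold [404.7 325.3] [580.  346.7  18. ]
long origin [493.6 349.8] ring gap 32.4 pivot [577.3 344.3] 83.9 yaw -0.066 tip 175.6 -0.068 perp rings -0.082
at [165.  628.4 230.9] [-3.141 -0.     2.885] F [-0.1  0.3  1.2] width 85.5 t 0.25
turn wz -10.93 dx -430.2 dy -256.3 dz 110.9
short origin [433.3 103.5] ring gap 32.7 pivot [488.6  99.2] 55.5 yaw -0.077 tip 102.8 -0.067 perp rings -0.077
at [165.  628.4 230.9] [-3.141 -0.     2.885] F [-0.1  0.3  1.2] width 85.5 t 0.25
turn wz -10.31 dx -363.4 dy -502.8 dz 110.9
thinning origin [ 441.5 -315.3] ring gap 33.1 pivot [ 512.5 -312.2] 71.1 yaw 0.045 tip 140.8 0.056 perp rings 0.032
at [165.  628.4 230.9] [-3.141 -0.     2.885] F [-0.1  0.3  1.2] width 85.5 t 0.25
turn wz -17.28 dx -305.1 dy -955.2 dz 110.9
```

>>> carry_out --deltas '[0, 0, -10.4, 0, 0, 0, 0, 0, 0, 0, -0.033, -0.0457, 0, 0, 0, 0, 0, -0.033, -0.0457, 0, 0, 0, 0, 0, -0.033, -0.0457, 0, 0, 0, 0, 0, -0.033, -0.0457, 0, 0, 0, 0, 0, -0.033, -0.0457, 0, 0, 0, 0, 0, -0.033, -0.0457, 0, 0, 0, 0, 0, -0.033, -0.0457, 0, 0, 0, 0, 0, -0.033, -0.0457, 0, 0, 0, 0, 0, -0.033, -0.0457, 0, 0, 0, 0, 0, -0.033, -0.0457, 0, 0, 0, 0, 0, -0.033, -0.0457, 0, 0]'

```text
clock: 1.75
eef_pos: [490.1, 98.6, 231.5]
tool_rot: [3.141, 0.001, 3.066]
force: [1.9, 0.4, -0.2]
width: 42.7
gripper_force: 0.0
```

```bash
python3 -c "
from h import *
go(489,99.6,12,-.075+np.pi)"
```

```text
at [490.1  98.6 231.5] [3.141e+00 1.000e-03 3.066e+00] F [ 1.9  0.4 -0.2] width 42.7 t 1.75
turn wz -0.01 dx 1.2 dy 0.9 dz 219.5
```

>>> carry_out --deltas '[0, 0, 0, 0.001, 0.001, 0.05, 0, 0, 0, 0, 0, 0, 0.05, 0, 0, 0, 0, 0, 0, 0.05, 0, 0, 0, 0, 0, 0, 0.04, 0, 0, 0, 0, 0, 0, 0.015, 0, 0, 0, 0, 0, 0, 0.01, 0, 0, 0, 0, 0, 0, 0.004, 0, 0, 0, 0, 0, 0, 0, 0, 0, 0, 0, 0, 0, 0, 0]'

```text
clock: 2.88
eef_pos: [488.9, 101.3, 13.2]
tool_rot: [3.141, 0.002, 3.066]
force: [0.6, 0.3, 0.4]
width: 42.8
gripper_force: 0.0
```

```bash
python3 -c "
from h import *
go(489,99.6,12,-.075+np.pi)
for n in ('top','scene'): globals()[n]=ctrl.get_image(n)
big=np.hstack([cv2.resize(top[130:260,190:290],(400,520)),cv2.resize(scene[160:290,240:340],(400,520))])
cv2.imwrite('pics/g1.png',big[...,::-1])"
```

```text
at [488.9 101.3  13.2] [3.141e+00 2.000e-03 3.066e+00] F [0.6 0.3 0.4] width 42.8 t 2.88
turn wz -0.02 dx -0.2 dy -1.7 dz 1.2
```

View pics/g1.png

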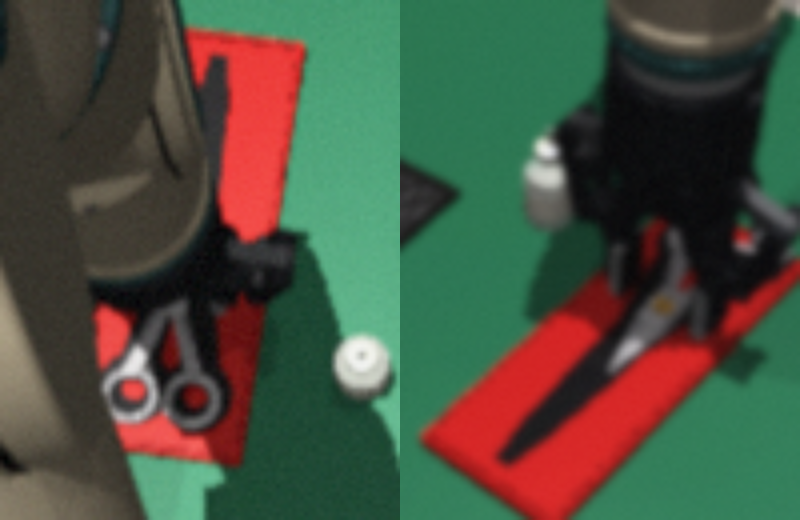

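The fingers straddle the pivot block, with the screw at crop (660,305), and they stay clear of the bottle at (362,365). I close the gripper.

>>> carry_out --deltas '[0, 0, 0, 0, -0.001, 0.002, 0, 0, 0, 0, 0, 0, 0, 0, 0, 0, 0, 0, 0, 0, 1, 0, 0, 0, 0, 0, 0, 1, 0, 0, 0, 0, 0, 0, 1, 0, 0, 0, 0, 0, 0, 1, 0, 0, 0, 0, 0, 0, 1]'

```text
clock: 3.85
eef_pos: [488.3, 100.2, 10.6]
tool_rot: [3.141, 0.0, 3.066]
force: [-0.8, -0.5, 5.3]
width: 14.8
gripper_force: 59.7
```

>>> carry_out --deltas '[0, 0, 0, 0, 0, -0.01, 1, 0, 0, 0, 0, 0, -0.02, 1, 0, 0, 0, 0, 0, -0.03, 1, 0, 0, 0, 0, 0, -0.03, 1, 0, 0, 0, 0, 0, 0, 1]'

```text
clock: 4.47
eef_pos: [489.7, 100.5, 102.5]
tool_rot: [3.14, 0.004, 3.066]
force: [0.3, -0.8, -0.7]
width: 14.9
gripper_force: 58.2
```

```bash
python3 -c "
from h import *
(o,y)=PAD['mat'];a=56+0
go(o[0]+a*np.cos(y),o[1]+a*np.sin(y),100,y+np.pi)
for n in ('top','scene'): globals()[n]=ctrl.get_image(n)
big=np.hstack([cv2.resize(top[120:250,190:290],(400,520)),cv2.resize(scene[120:250,240:340],(400,520))])
cv2.imwrite('pics/g2.png',big[...,::-1])"
```

```text
at [489.7 100.5 102.5] [3.14  0.004 3.066] F [ 0.3 -0.8 -0.7] width 14.9 t 4.47
turn wz -0.12 dx -71.2 dy -192.0 dz 2.5
```

View pics/g2.png

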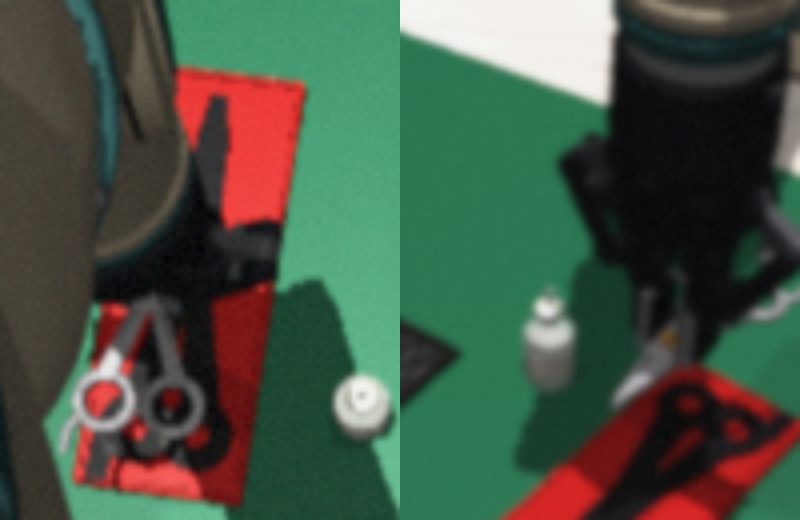

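The shears are lifted level, with the rings at crop (105,400)/(175,405). I carry them to the mat.

>>> carry_out --deltas '[0, 0, 0, 0, 0, -0.025, 1, 0, 0, 0, -0.014, -0.038, 0, 1, 0, 0, 0, -0.014, -0.038, 0, 1, 0, 0, 0, -0.014, -0.038, 0, 1, 0, 0, 0, -0.014, -0.038, 0, 1, 0, 0, 0, -0.014, -0.038, 0, 1, 0, 0, 0, 0, 0, 0.04, 1, 0, 0, 0, 0, 0, 0.04, 1, 0, 0, 0, 0, 0, 0.02, 1, 0, 0, 0, 0, 0, 0, 1]'

```text
clock: 5.82
eef_pos: [541.4, -94.2, 22.7]
tool_rot: [3.141, -0.006, 3.066]
force: [0.2, 0.6, -0.8]
width: 14.7
gripper_force: 58.3
```

```bash
python3 -c "
from h import *
(o,y)=PAD['mat'];a=56+0
go(o[0]+a*np.cos(y),o[1]+a*np.sin(y),8,y+np.pi)"
```

```text
at [541.4 -94.2  22.7] [ 3.141 -0.006  3.066] F [ 0.2  0.6 -0.8] width 14.7 t 5.83
turn wz -0.11 dx -5.4 dy -1.6 dz 14.7
```

>>> carry_out --deltas '[0, 0, 0, -0.005, -0.002, 0, 1, 0, 0, 0, 0, 0, 0.008, 1, 0, 0, 0, 0, 0, 0.006, 1, 0, 0, 0, 0, 0, 0, 1, 0, 0, 0, 0, 0, 0, 1]'

```text
clock: 6.45
eef_pos: [548.6, -96.9, 11.4]
tool_rot: [3.142, 0.0, 3.066]
force: [-0.4, 0.0, 0.1]
width: 15.0
gripper_force: 58.3
```

>>> carry_out --deltas '[0, 0, 0, 0, 0, 0.0025, 1, 0, 0, 0, 0, 0, 0.001, 1, 0, 0, 0, 0, 0, 0, 1]'

```text
clock: 6.82
eef_pos: [548.5, -96.9, 7.7]
tool_rot: [3.142, -0.0, 3.066]
force: [-0.4, 0.1, -1.3]
width: 14.7
gripper_force: 58.3
```

Now I open to the half-open setting and rise, then go toward the long shears.

>>> carry_out --deltas '[0, 0, 0, 0, 0, 0, 0.3, 0, 0, 0, 0, 0, 0, 0, 0, 0, 0, 0, 0, 0, 0, 0, 0, 0, 0, 0, 0, 0, 0, 0, 0, 0, 0, -0.03, 0, 0, 0, 0, 0, 0, -0.05, 0, 0, 0, 0, 0, 0, -0.05, 0, 0, 0, 0, 0, 0, 0, 0]'

```text
clock: 7.82
eef_pos: [551.4, -97.4, 141.7]
tool_rot: [-3.141, 0.008, 3.066]
force: [0.6, 0.7, -0.4]
width: 42.8
gripper_force: 0.0
```

```bash
python3 -c "
from h import *
go(577.8,345,140,-.068+np.pi)"
```

```text
at [551.4 -97.4 141.7] [-3.141  0.008  3.066] F [ 0.6  0.7 -0.4] width 42.8 t 7.83
turn wz -0.43 dx 3.7 dy 443.2 dz 1.7
```

>>> carry_out --deltas '[0, 0, -0.4, 0.004, 0.049, 0, 0, 0, 0, 0, 0, 0.049, 0, 0, 0, 0, 0, 0, 0.049, 0, 0, 0, 0, 0, 0, 0.049, 0, 0, 0, 0, 0, 0, 0.049, 0, 0, 0, 0, 0, 0, 0.049, 0, 0, 0, 0, 0, 0, 0.049, 0, 0, 0, 0, 0, 0, 0.049, 0, 0, 0, 0, 0, 0, 0.049, 0, 0, 0, 0, 0, 0, 0, 0.04, 0, 0, 0, 0, 0, 0, 0.04, 0, 0, 0, 0, 0, 0, 0, 0]'

```text
clock: 9.32
eef_pos: [571.6, 341.4, 53.3]
tool_rot: [-3.136, -0.008, 3.073]
force: [-1.2, -0.6, 1.0]
width: 42.6
gripper_force: 0.0
```

```bash
python3 -c "
from h import *
go(577.8,345,11,-.068+np.pi)
for c in blobs(gold('top',ctrl.get_image('top')),2):
    m=c.mean(0)
    if 100<m[1]<230 and 80<m[0]<470: print('top gold',m.round(1),ray('top',m,14).round(1))
"
```

```text
at [571.6 341.4  53.3] [-3.136 -0.008  3.073] F [-1.2 -0.6  1. ] width 42.6 t 9.32
turn wz -0.01 dx -5.9 dy 4.0 dz 42.3
top gold [331.2 173.8] [[549.7 -98.9  14. ]]
top gold [437.8 192.2] [[ 513.8 -312.7   14. ]]
```

>>> carry_out --deltas '[0, 0, 0, -0.004, 0.003, 0.02, 0, 0, 0, 0, 0, 0, 0.015, 0, 0, 0, 0, 0, 0, 0, 0, 0, 0, 0, 0, 0, 0, 0]'

```text
clock: 9.88
eef_pos: [579.4, 346.2, 23.1]
tool_rot: [3.141, 0.0, 3.073]
force: [0.0, -0.2, 0.4]
width: 42.5
gripper_force: 0.0
```

```bash
python3 -c "
from h import *
go(577.8,345,11,-.068+np.pi)"
```

```text
at [579.4 346.2  23.1] [3.141 0.    3.073] F [ 0.  -0.2  0.4] width 42.5 t 9.88
turn wz -0.02 dx 1.6 dy -1.3 dz 12.1
```

>>> carry_out --deltas '[0, 0, 0, 0.001, -0.001, 0.006, 0, 0, 0, 0, 0, 0, 0.006, 0, 0, 0, 0, 0, 0, 0, 0, 0, 0, 0, 0, 0, 0, 1, 0, 0, 0, 0, 0, 0, 1, 0, 0, 0, 0, 0, 0, 1, 0, 0, 0, 0, 0, 0, 1, 0, 0, 0, 0, 0, 0, 1]'

```text
clock: 10.88
eef_pos: [578.5, 345.4, 11.2]
tool_rot: [3.141, 0.001, 3.073]
force: [-1.0, -0.1, 4.0]
width: 14.8
gripper_force: 59.4
```

```bash
python3 -c "
from h import *
go(577.8,345,11,-.068+np.pi)"
```

```text
at [578.5 345.4  11.2] [3.141e+00 1.000e-03 3.073e+00] F [-1.  -0.1  4. ] width 14.8 t 10.88
turn wz -0.02 dx 0.7 dy -0.4 dz 0.2
```

>>> carry_out --deltas '[0, 0, 0, 0, 0, -0.02, 1, 0, 0, 0, 0, 0, -0.04, 1, 0, 0, 0, 0, 0, -0.04, 1, 0, 0, 0, 0, 0, 0, 1, 0, 0, 0, 0, 0, 0, 1]'

```text
clock: 11.5
eef_pos: [577.6, 344.8, 110.9]
tool_rot: [-3.141, -0.001, 3.073]
force: [-0.6, -0.1, -1.9]
width: 15.4
gripper_force: 59.0
```

```bash
python3 -c "
from h import *
(o,y)=PAD['long'];a=82.5
go(o[0]+a*np.cos(y),o[1]+a*np.sin(y),11.5,y+np.pi)
for n in ('top','scene'): globals()[n]=ctrl.get_image(n)
big=np.hstack([cv2.resize(top[90:260,70:200],(400,520)),cv2.resize(scene[200:370,360:490],(400,520))])
cv2.imwrite('pics/g3.png',big[...,::-1])"
```

```text
at [577.6 344.8 110.9] [-3.141e+00 -1.000e-03  3.073e+00] F [-0.6 -0.1 -1.9] width 15.4 t 11.5
turn wz 3.16 dx 27.7 dy -258.4 dz 99.4
```

View pics/g3.png

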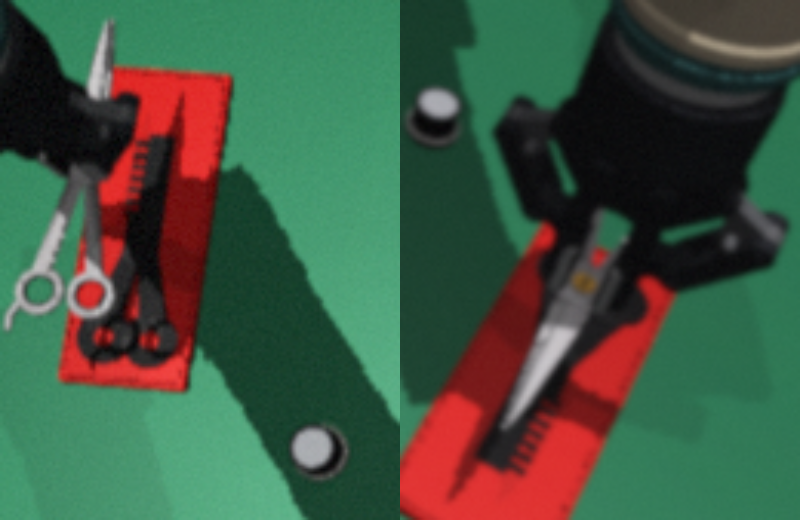

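The long shears are held level, with the rings at crop (38,292)/(90,295). The pad beneath shows the toothed outline, so it is the thinning pad. I carry them to the middle pad.

>>> carry_out --deltas '[0, 0, 3.2, 0, 0, -0.01, 1, 0, 0, 0, 0.0055, -0.052, 0, 1, 0, 0, 0, 0.0055, -0.052, 0, 1, 0, 0, 0, 0.0055, -0.052, 0, 1, 0, 0, 0, 0.0055, -0.052, 0, 1, 0, 0, 0, 0.0055, -0.05, 0, 1, 0, 0, 0, 0, 0, 0, 1, 0, 0, 0, 0, 0, 0.04, 1, 0, 0, 0, 0, 0, 0.04, 1, 0, 0, 0, 0, 0, 0, 1, 0, 0, 0, 0, 0, 0, 1]'

```text
clock: 12.98
eef_pos: [519.3, 93.1, 41.2]
tool_rot: [3.141, 0.0, 3.018]
force: [0.1, -0.2, -0.1]
width: 15.1
gripper_force: 59.1
```

```bash
python3 -c "
from h import *
(o,y)=PAD['long'];a=82.5
go(o[0]+a*np.cos(y),o[1]+a*np.sin(y),11.5,y+np.pi)"
```

```text
at [519.3  93.1  41.2] [3.141 0.    3.018] F [ 0.1 -0.2 -0.1] width 15.1 t 12.97
turn wz -0.0 dx 0.9 dy -1.4 dz 29.7
```

>>> carry_out --deltas '[0, 0, 0, 0.001, -0.001, 0.015, 1, 0, 0, 0, 0, 0, 0.01, 1, 0, 0, 0, 0, 0, 0.003, 1, 0, 0, 0, 0, 0, 0, 1, 0, 0, 0, 0, 0, 0, 1]'

```text
clock: 13.6
eef_pos: [518.0, 91.7, 13.0]
tool_rot: [3.141, 0.0, 3.017]
force: [0.4, 0.1, -1.3]
width: 15.1
gripper_force: 59.1
```

```bash
python3 -c "
from h import *
(o,y)=PAD['long'];a=82.5
go(o[0]+a*np.cos(y),o[1]+a*np.sin(y),11.5,y+np.pi)"
```

```text
at [518.   91.7  13. ] [3.141 0.    3.017] F [ 0.4  0.1 -1.3] width 15.1 t 13.6
turn wz -0.04 dx -0.2 dy 0.2 dz 1.5
```

>>> carry_out --deltas '[0, 0, 0, 0, 0, 0.0015, 1, 0, 0, 0, 0, 0, 0, 1, 0, 0, 0, 0, 0, 0, 0.3, 0, 0, 0, 0, 0, 0, 0, 0, 0, 0, 0, 0, 0, 0, 0, 0, 0, 0, 0, 0, 0, 0, 0, 0, 0, 0, -0.03, 0, 0, 0, 0, 0, 0, -0.05, 0, 0, 0, 0, 0, 0, -0.05, 0, 0, 0, 0, 0, 0, 0, 0]'

```text
clock: 14.85
eef_pos: [520.5, 92.2, 144.9]
tool_rot: [3.139, 0.008, 3.017]
force: [-0.6, 0.1, -0.7]
width: 42.6
gripper_force: 0.0
```

```bash
python3 -c "
from h import *
go(512.9,-312,120,.045+np.pi)"
```

```text
at [520.5  92.2 144.9] [3.139 0.008 3.017] F [-0.6  0.1 -0.7] width 42.6 t 14.85
turn wz -9.7 dx 25.8 dy -403.4 dz 24.9
```

>>> carry_out --deltas '[0, 0, -9.7, 0, 0, 0, 0, 0, 0, 0, 0.0032, -0.0504, 0, 0, 0, 0, 0, 0.0032, -0.0504, 0, 0, 0, 0, 0, 0.0032, -0.0504, 0, 0, 0, 0, 0, 0.0032, -0.0504, 0, 0, 0, 0, 0, 0.0032, -0.0504, 0, 0, 0, 0, 0, 0.0032, -0.0504, 0, 0, 0, 0, 0, 0.0032, -0.0504, 0, 0, 0, 0, 0, 0.0032, -0.0504, 0, 0, 0, 0, 0, 0, 0, 0.05, 0, 0, 0, 0, 0, 0, 0.05, 0, 0, 0, 0, 0, 0, 0, 0]'

```text
clock: 16.35
eef_pos: [506.5, -310.1, 36.7]
tool_rot: [3.136, -0.009, -3.096]
force: [0.2, 0.3, -0.4]
width: 42.7
gripper_force: 0.0
```

```bash
python3 -c "
from h import *
go(512.9,-312,11,.045+np.pi)
im=ctrl.get_image('top')
for c in blobs(gold('top',im),2):
    m=c.mean(0)
    if 100<m[1]<230 and 80<m[0]<470: print('top gold',m.round(1),ray('top',m,18).round(1))
cv2.imwrite('pics/g4.png',cv2.resize(im[100:260,80:380],(800,427),interpolation=2)[...,::-1])"
```

```text
at [ 506.5 -310.1   36.7] [ 3.136 -0.009 -3.096] F [ 0.2  0.3 -0.4] width 42.7 t 16.35
turn wz 0.01 dx -6.3 dy -2.2 dz 25.7
top gold [237.9 187.5] [[517.7  90.1  18. ]]
top gold [331.4 173.9] [[548.3 -98.9  18. ]]
```

View pics/g4.png

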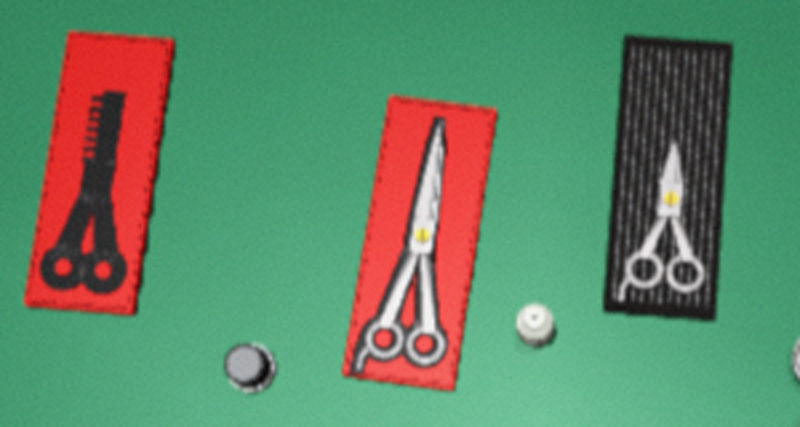

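The long shears sit centred on their outline on the middle pad, with the screw at crop (422,235). The short shears lie on the mat at (670,200), and the bystanders have not moved. Next are the thinning shears.

>>> carry_out --deltas '[0, 0, 0, -0.001, -0.001, 0.01, 0, 0, 0, 0, 0, 0, 0, 0, 0, 0, 0, 0, 0, 0, 0]'

```text
clock: 16.77
eef_pos: [512.1, -313.6, 32.5]
tool_rot: [-3.141, 0.002, -3.096]
force: [-0.7, -0.2, -0.7]
width: 42.5
gripper_force: 0.0
```

```bash
python3 -c "
from h import *
go(512.9,-312,11,.045+np.pi)"
```

```text
at [ 512.1 -313.6   32.5] [-3.141e+00  2.000e-03 -3.096e+00] F [-0.7 -0.2 -0.7] width 42.5 t 16.77
turn wz 0.01 dx -0.8 dy 1.5 dz 21.5
```

>>> carry_out --deltas '[0, 0, 0, -0.001, 0.0015, 0.012, 0, 0, 0, 0, 0, 0, 0.009, 0, 0, 0, 0, 0, 0, 0, 0, 0, 0, 0, 0, 0, 0, 0, 0, 0, 0, 0, 0, 0, 1, 0, 0, 0, 0, 0, 0, 1, 0, 0, 0, 0, 0, 0, 1, 0, 0, 0, 0, 0, 0, 1, 0, 0, 0, 0, 0, 0, 1]'

```text
clock: 17.9
eef_pos: [512.7, -311.8, 10.8]
tool_rot: [-3.141, 0.001, -3.096]
force: [-0.8, -0.1, 6.4]
width: 15.1
gripper_force: 59.1
```

```bash
python3 -c "
from h import *
go(512.9,-312,11,.045+np.pi)"
```

```text
at [ 512.7 -311.8   10.8] [-3.141e+00  1.000e-03 -3.096e+00] F [-0.8 -0.1  6.4] width 15.1 t 17.9
turn wz 0.01 dx -0.2 dy -0.2 dz -0.2
```

>>> carry_out --deltas '[0, 0, 0, 0, 0, -0.02, 1, 0, 0, 0, 0, 0, -0.04, 1, 0, 0, 0, 0, 0, -0.05, 1, 0, 0, 0, 0, 0, -0.03, 1, 0, 0, 0, 0, 0, 0, 1, 0, 0, 0, 0, 0, 0, 1]'

```text
clock: 18.65
eef_pos: [511.7, -311.4, 150.1]
tool_rot: [3.141, -0.001, -3.097]
force: [0.1, 0.3, -1.8]
width: 14.7
gripper_force: 58.5
```

```bash
python3 -c "
from h import *
(o,y)=PAD['thinning'];a=70
go(o[0]+a*np.cos(y),o[1]+a*np.sin(y),11.5,y+np.pi)"
```

```text
at [ 511.7 -311.4  150.1] [ 3.141e+00 -1.000e-03 -3.097e+00] F [ 0.1  0.3 -1.8] width 14.7 t 18.65
turn wz 6.66 dx -0.0 dy 657.4 dz 138.6
```

>>> carry_out --deltas '[0, 0, 6.7, 0, 0, 0, 1, 0, 0, 0, 0, 0.05, 0, 1, 0, 0, 0, 0, 0.05, 0, 1, 0, 0, 0, 0, 0.05, 0, 1, 0, 0, 0, 0, 0.05, 0, 1, 0, 0, 0, 0, 0.05, 0, 1, 0, 0, 0, 0, 0.05, 0, 1, 0, 0, 0, 0, 0.05, 0, 1, 0, 0, 0, 0, 0.05, 0, 1, 0, 0, 0, 0, 0.05, 0, 1, 0, 0, 0, 0, 0.05, 0, 1, 0, 0, 0, 0, 0.05, 0, 1]'

```text
clock: 20.15
eef_pos: [550.8, 238.0, 148.6]
tool_rot: [-3.14, -0.003, 3.07]
force: [0.7, -0.4, -1.9]
width: 15.1
gripper_force: 58.6
```

>>> carry_out --deltas '[0, 0, 0, 0, 0.05, 0, 1, 0, 0, 0, 0, 0.05, 0, 1, 0, 0, 0, 0, 0, 0, 1, 0, 0, 0, 0, 0, 0.04, 1, 0, 0, 0, 0, 0, 0.04, 1, 0, 0, 0, 0, 0, 0.03, 1, 0, 0, 0, 0, 0, 0, 1, 0, 0, 0, 0, 0, 0, 1]'

```text
clock: 21.15
eef_pos: [559.5, 336.1, 40.7]
tool_rot: [-3.141, 0.0, 3.069]
force: [0.5, -0.2, -1.2]
width: 14.9
gripper_force: 58.7
```

```bash
python3 -c "
from h import *
(o,y)=PAD['thinning'];a=70
go(o[0]+a*np.cos(y),o[1]+a*np.sin(y),11.5,y+np.pi)"
```

```text
at [559.5 336.1  40.7] [-3.141  0.     3.069] F [ 0.5 -0.2 -1.2] width 14.9 t 21.15
turn wz -0.07 dx 1.6 dy 8.1 dz 29.2
```

>>> carry_out --deltas '[0, 0, 0, 0.0015, 0.008, 0, 1, 0, 0, 0, 0, 0, 0.015, 1, 0, 0, 0, 0, 0, 0.011, 1, 0, 0, 0, 0, 0, 0.002, 1, 0, 0, 0, 0, 0, 0, 1, 0, 0, 0, 0, 0, 0, 1]'

```text
clock: 21.9
eef_pos: [558.5, 344.7, 12.5]
tool_rot: [3.141, 0.001, 3.07]
force: [0.7, -0.2, -1.4]
width: 14.7
gripper_force: 58.7
```

```bash
python3 -c "
from h import *
(o,y)=PAD['thinning'];a=70
go(o[0]+a*np.cos(y),o[1]+a*np.sin(y),11.5,y+np.pi)"
```

```text
at [558.5 344.7  12.5] [3.141e+00 1.000e-03 3.070e+00] F [ 0.7 -0.2 -1.4] width 14.7 t 21.9
turn wz -0.05 dx -0.1 dy -0.4 dz 1.0
```

>>> carry_out --deltas '[0, 0, 0, 0, 0, 0.001, 1, 0, 0, 0, 0, 0, 0, 1, 0, 0, 0, 0, 0, 0, 0.3, 0, 0, 0, 0, 0, 0, 0, 0, 0, 0, 0, 0, 0, 0, 0, 0, 0, 0, 0, 0, 0, 0, 0, 0, 0, 0, -0.03, 0, 0, 0, 0, 0, 0, -0.05, 0, 0, 0, 0, 0, 0, -0.05, 0, 0, 0, 0, 0, 0, 0, 0]'

```text
clock: 23.15
eef_pos: [560.9, 346.4, 146.1]
tool_rot: [3.136, 0.007, 3.07]
force: [0.1, 0.7, -0.2]
width: 42.4
gripper_force: 0.0
```

```bash
python3 -c "
from h import *
go(548.9,-98.9,120,-.073+np.pi)"
```

```text
at [560.9 346.4 146.1] [3.136 0.007 3.07 ] F [ 0.1  0.7 -0.2] width 42.4 t 23.15
turn wz 0.06 dx -20.5 dy -445.0 dz 26.1
```

>>> carry_out --deltas '[0, 0, 0, -0.0023, -0.0493, 0, 0, 0, 0, 0, -0.0023, -0.0493, 0, 0, 0, 0, 0, -0.0023, -0.0493, 0, 0, 0, 0, 0, -0.0023, -0.0493, 0, 0, 0, 0, 0, -0.0023, -0.0493, 0, 0, 0, 0, 0, -0.0023, -0.0493, 0, 0, 0, 0, 0, -0.0023, -0.0493, 0, 0, 0, 0, 0, -0.0023, -0.0493, 0, 0, 0, 0, 0, -0.0023, -0.0493, 0, 0, 0, 0, 0, 0, 0, 0, 0]'

```text
clock: 24.4
eef_pos: [545.6, -105.2, 140.5]
tool_rot: [-3.139, -0.001, 3.061]
force: [-0.1, 1.5, -0.9]
width: 43.0
gripper_force: 0.0
```

>>> carry_out --deltas '[0, 0, 0, 0, 0, 0.04, 0, 0, 0, 0, 0, 0, 0.04, 0, 0, 0, 0, 0, 0, 0.03, 0, 0, 0, 0, 0, 0, 0, 0, 0, 0, 0, 0, 0, 0, 0]'

```text
clock: 25.02
eef_pos: [547.4, -98.8, 31.8]
tool_rot: [3.141, 0.001, 3.07]
force: [-0.2, -0.9, 0.5]
width: 42.9
gripper_force: 0.0
```

```bash
python3 -c "
from h import *
go(548.7,-98.2,7,-.075+np.pi)"
```

```text
at [547.4 -98.8  31.8] [3.141e+00 1.000e-03 3.070e+00] F [-0.2 -0.9  0.5] width 42.9 t 25.02
turn wz 0.22 dx -1.3 dy 0.7 dz 24.8
```

>>> carry_out --deltas '[0, 0, 0.2, -0.001, 0.0005, 0.014, 0, 0, 0, 0, 0, 0, 0.01, 0, 0, 0, 0, 0, 0, 0, 0, 0, 0, 0, 0, 0, 0, 0, 0, 0, 0, 0, 0, 0, 1, 0, 0, 0, 0, 0, 0, 1, 0, 0, 0, 0, 0, 0, 1, 0, 0, 0, 0, 0, 0, 1, 0, 0, 0, 0, 0, 0, 1]'

```text
clock: 26.15
eef_pos: [548.2, -98.9, 7.8]
tool_rot: [3.142, 0.001, 3.066]
force: [-1.0, 0.4, 5.7]
width: 14.7
gripper_force: 59.0
```

>>> carry_out --deltas '[0, 0, 0, 0, 0, -0.02, 1, 0, 0, 0, 0, 0, -0.04, 1, 0, 0, 0, 0, 0, -0.05, 1, 0, 0, 0, 0, 0, 0, 1, 0, 0, 0, 0, 0, 0, 1]'

```text
clock: 26.78
eef_pos: [547.4, -98.9, 116.9]
tool_rot: [3.142, -0.001, 3.066]
force: [-0.3, 0.8, -0.8]
width: 14.4
gripper_force: 58.8
```

```bash
python3 -c "
from h import *
(o,y)=PAD['short'];a=56
go(o[0]+a*np.cos(y),o[1]+a*np.sin(y),11.5,y+np.pi)"
```

```text
at [547.4 -98.9 116.9] [ 3.142e+00 -1.000e-03  3.066e+00] F [-0.3  0.8 -0.8] width 14.4 t 26.77
turn wz -4.64 dx 52.0 dy -213.3 dz 105.4
```

>>> carry_out --deltas '[0, 0, -4.6, 0, 0, 0, 1, 0, 0, 0, 0.0104, -0.0427, 0, 1, 0, 0, 0, 0.0104, -0.0427, 0, 1, 0, 0, 0, 0.0104, -0.0427, 0, 1, 0, 0, 0, 0.0104, -0.0427, 0, 1, 0, 0, 0, 0.0104, -0.0427, 0, 1, 0, 0, 0, 0, 0, 0, 1, 0, 0, 0, 0, 0, 0.04, 1, 0, 0, 0, 0, 0, 0.04, 1, 0, 0, 0, 0, 0, 0, 1, 0, 0, 0, 0, 0, 0, 1]'

```text
clock: 28.15
eef_pos: [497.5, -312.0, 37.6]
tool_rot: [3.141, 0.0, -3.136]
force: [0.4, -0.0, 0.4]
width: 14.5
gripper_force: 58.8
```

```bash
python3 -c "
from h import *
(o,y)=PAD['short'];a=56
go(o[0]+a*np.cos(y),o[1]+a*np.sin(y),11.5,y+np.pi)"
```

```text
at [ 497.5 -312.    37.6] [ 3.141  0.    -3.136] F [ 0.4 -0.   0.4] width 14.5 t 28.15
turn wz 0.01 dx 0.9 dy -0.4 dz 26.1
```

>>> carry_out --deltas '[0, 0, 0, 0.001, -0.0005, 0.014, 1, 0, 0, 0, 0, 0, 0.01, 1, 0, 0, 0, 0, 0, 0.001, 1, 0, 0, 0, 0, 0, 0, 1, 0, 0, 0, 0, 0, 0, 1]'

```text
clock: 28.78
eef_pos: [496.2, -313.2, 12.5]
tool_rot: [-3.141, 0.0, -3.137]
force: [-0.2, 0.4, -0.6]
width: 14.9
gripper_force: 58.8
```

```bash
python3 -c "
from h import *
(o,y)=PAD['short'];a=56
go(o[0]+a*np.cos(y),o[1]+a*np.sin(y),11.5,y+np.pi)"
```

```text
at [ 496.2 -313.2   12.5] [-3.141  0.    -3.137] F [-0.2  0.4 -0.6] width 14.9 t 28.77
turn wz -0.04 dx -0.4 dy 0.7 dz 1.0
```

>>> carry_out --deltas '[0, 0, 0, 0, 0, 0.001, 1, 0, 0, 0, 0, 0, 0, 1, 0, 0, 0, 0, 0, 0, 0.3, 0, 0, 0, 0, 0, 0, 0, 0, 0, 0, 0, 0, 0, 0, 0, 0, 0, 0, 0, 0, 0, 0, 0, 0, 0, 0, -0.03, 0, 0, 0, 0, 0, 0, -0.05, 0, 0, 0, 0, 0, 0, -0.05, 0, 0, 0, 0, 0, 0, 0, 0]'

```text
clock: 30.02
eef_pos: [498.6, -314.7, 145.4]
tool_rot: [-3.137, 0.007, -3.137]
force: [0.6, 0.1, -0.8]
width: 42.9
gripper_force: 0.0
```

>>> carry_out --deltas '[0, 0, 0, -0.01, 0.05, -0.02, 0, 0, 0, 0, -0.01, 0.05, 0, 0, 0, 0, 0, -0.01, 0.05, 0, 0, 0, 0, 0, -0.01, 0.04, 0, 0, 0, 0, 0, 0, 0, 0, 0, 0, 0, 0, 0, 0, 0, 0]'

```text
clock: 30.78
eef_pos: [534.4, -123.7, 160.6]
tool_rot: [-3.141, -0.002, -3.137]
force: [-0.5, 0.5, -0.2]
width: 42.2
gripper_force: 0.0
```

```bash
python3 -c "
from h import *
im=ctrl.get_image('top');print(ctrl.read_state()['clock'])
for c in blobs(gold('top',im),2):
    m=c.mean(0)
    if 100<m[1]<230 and 80<m[0]<470: print('gold',m.round(1),ray('top',m,18).round(1)[0])
for n,a in AHEAD.items():
    o,y=PAD[n];print(n,'want',np.round([o[0]+a*np.cos(y),o[1]+a*np.sin(y)],1))
cv2.imwrite('pics/end.png',cv2.resize(im[100:260,80:480],(800,320),interpolation=2)[...,::-1])"
```

```text
30.825
gold [115.4 166.8] [558.4 343.7  18. ]
gold [237.9 187.5] [517.7  90.1  18. ]
long want [517.8  91.9]
thinning want [558.5 344.3]
short want [ 496.6 -312.5]
```

View pics/end.png

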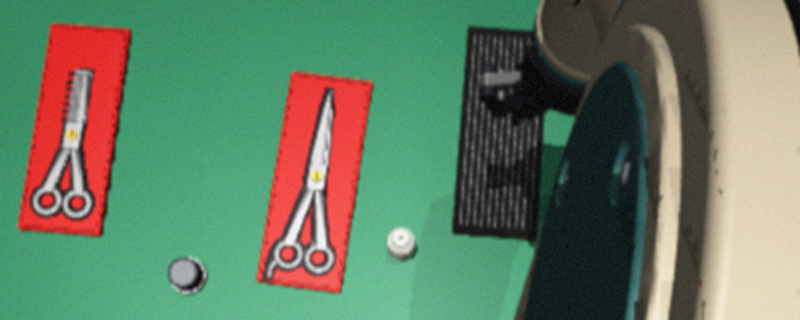

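The thinning shears (screw at 72,135) and long shears (316,176) lie on their own outlines. The arm hides the short pad, so I move left to check it.

>>> carry_out --deltas '[0, 0, 0, 0, 0.05, 0, 0, 0, 0, 0, 0, 0.05, 0, 0, 0, 0, 0, 0, 0.05, 0, 0, 0, 0, 0, 0, 0.05, 0, 0, 0, 0, 0, 0, 0.05, 0, 0, 0, 0, 0, 0, 0.05, 0, 0, 0, 0, 0, 0, 0, 0, 0, 0, 0, 0, 0, 0, 0, 0]'

```text
clock: 31.82
eef_pos: [533.8, 174.9, 160.9]
tool_rot: [-3.14, -0.001, -3.139]
force: [0.0, -0.5, 0.2]
width: 42.8
gripper_force: 0.0
```

```bash
python3 -c "
from h import *
im=ctrl.get_image('top')
for c in blobs(gold('top',im),2):
    m=c.mean(0)
    if 100<m[1]<230 and 80<m[0]<470: print('gold',m.round(1),ray('top',m,18).round(1)[0])
cv2.imwrite('pics/end2.png',cv2.resize(im[110:260,350:500],(600,600),interpolation=2)[...,::-1])"
```

```text
gold [237.9 187.5] [517.7  90.1  18. ]
gold [440.3 199.8] [ 497.3 -315.5   18. ]
```

View pics/end2.png

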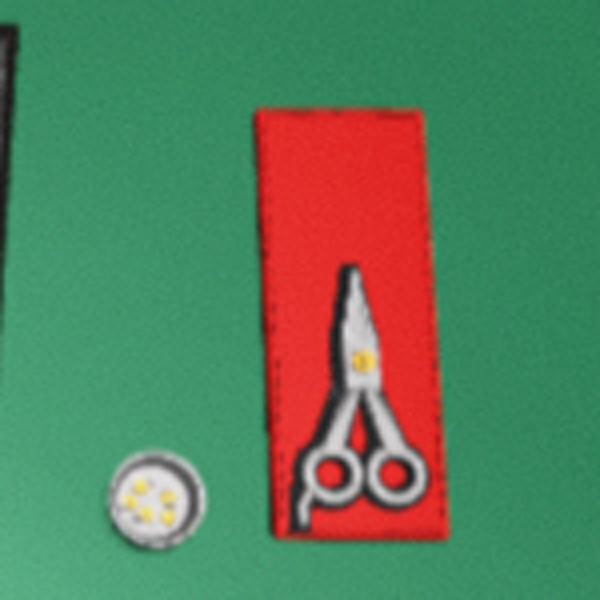

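The short shears lie on their outline, with the rings at (331,474)/(397,475) against a pad mid-line near 357. That is about 4 mm off, within the 12 mm limit. The dish has not moved, so I hand the job in.

```bash
python3 -c "
from cell import ctrl
print(ctrl.finish_job())"
```

```text
the job is handed in; nothing more can be done
None
```

All three pairs of shears lie flat on their own outlined pads (the short pair about 4 mm off centre, the other two within about 2 mm), no bystander was seen to move, and the job was handed in at about 32 s; no verdict was returned.

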